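# Break down a returned workstation kit into its packing trays

### The job

Take the returned kit apart from the top down, one piece at a time, and lay each piece flat and fully down in the packing tray of its own shape and size: the round speaker, then the square hub, then the power adapter, then the docking station. Set each one down gently rather than dropping it, and leave the tape roll and the stapler where they are.

Things in the scene. Friction and masses are not known exactly. Their poses are not given: they have to be found in the camera images.
- puck_mid (a point): Round conference speaker: an upright disc 48 mm in diameter and 38 mm high, bare aluminium with a grey disc on top, about 0.12 kg. Top of the stack, standing on the square hub. The point is its centre, 19 mm above its underside; z up.
- hub_mid (a point): Square network hub: black plastic block 60 x 60 mm, 36 mm high, about 0.15 kg. Second from the top, lying on the power adapter, whose long ends show on two sides. The point is its centre, 18 mm above its underside; x and y square to its sides, z up; any of the four ways round will do in its tray.
- adapter_mid (a point): Power adapter: oblong grey plastic brick 110 x 50 mm, 36 mm high, about 0.3 kg. Third from the top, lying on the docking station. The point is its centre, 18 mm above its underside; x along its length, y across its width, z up; it may go in its tray either way round.
- dock_mid (a point): Docking station: long black plastic slab 150 x 64 mm, 40 mm high, about 0.4 kg. Bottom of the stack, lying on the bench top. The point is its centre, 20 mm above its underside; x along its length, y across its width, z up; it may go in its tray either way round.
- puck_tray_floor (a point): Small round brown cardboard tray for the speaker, fixed to the bench: recess 68 mm in diameter, rim 4 mm thick. The point is the centre of the recess floor, which is 3 mm above the bench; the rim stands 6 mm above that floor. z up.
- hub_tray_floor (a point): Square brown cardboard tray for the square hub, fixed to the bench: recess 78 x 78 mm (x by y), rim 4 mm thick. The point is the centre of the recess floor, which is 3 mm above the bench; the rim stands 6 mm above that floor. x along the side, z up.
- adapter_tray_floor (a point): Middle-sized oblong brown cardboard tray for the power adapter, fixed to the bench: recess 128 x 68 mm (x by y), rim 4 mm thick. The point is the centre of the recess floor, which is 3 mm above the bench; the rim stands 6 mm above that floor. x along the length, z up.
- dock_tray_floor (a point): Longest oblong brown cardboard tray for the docking station, fixed to the bench: recess 168 x 82 mm (x by y), rim 4 mm thick. The point is the centre of the recess floor, which is 3 mm above the bench; the rim stands 6 mm above that floor. x along the length, z up.
- tape_mid (a point): Bystander: roll of pale, nearly clear tape lying flat on the bench, a hollow ring 92 mm outside, 76 mm inside, 48 mm high, loose. The point is its centre, 24 mm above the bench. Not to be moved.
- stapler_mid (a point): Bystander: black desk stapler standing on the bench, 135 mm long (x), 34 mm wide (y), 56 mm high, loose. The point is its middle, 28 mm above the bench. Not to be moved.
Things that resemble listed ones, but are neither listed nor needed, are in the scene too. What is shaped like the part that bears adapter_mid but green or purple is not meant. Leave any green or orange look-alike of the part that bears dock_mid alone.

How it is judged:
By the outcome, as a careful person would: the job done as asked, in the order asked, and still so for the second after the job is handed in, with the robot touching nothing.
It also fails if it takes over 120 s, if anything falls off the work surface, if the arm or the gripper's body presses on something with over 40 N, if the wrist force passes 120 N, or if a joint passes its speed limit or range.

### The arm

A 6-joint arm with a two-finger parallel gripper is mounted at the origin on the work surface. World frame = base frame: x ahead of the robot, y to its left, z up, the work surface at z = 0. Lengths are in m, angles in rad, forces in N, time in s.
With the tool pointing down it reaches from about 0.3 to 1 m from the base axis. Payload 5.1 kg.
Tool frame: the origin (TCP) lies at the very end of the fingers, on their centre line; the grasp point (between the pads) lies 19 mm behind it (env.grasp_offset is the distance from the TCP to the grasp point, in m); y points along the fingers, x is the direction in which the jaws open and shut, and the axes are right-handed (so a half turn about y gives the same grasp; the last joint's range is limited). The gripper opens to 95 mm and grips with 3 to 60 N. Pads are 20 mm wide; open, the fingers measure 119 mm over their backs; the gripper's body (75 mm by 180 mm) begins 59 mm behind the grasp point.
Start: joints at [1.075, 0.124, 1.65, -0, 1.367, -0.083], TCP at [0.261, 0.595, 0.215] pointing down, gripper open.
Joint ranges: [-2.61, 2.61], [-1.02, 2.33], [0.03, 2.71], [-1.35, 4.49], [0.32, 2.68], [-2.91, 2.91]. Speed limits (rad/s): [2.57, 2.57, 3.14, 3.14, 3.14, 3.14].

### API

Orientations are given as a 3x3 rotation matrix whose columns are the frame's x, y, z axes.
In Python, from workcell import env, eyes gives the robot as it stands. Calls block until the motion is done:
- env.move_to(position, orientation): joint-space move of the TCP to a pose.
- env.movel(position, frame=None, vel=0.15, force_limit=None): straight line of the TCP; frame=None keeps the orientation; vel is the mean speed in m/s. With force_limit (N) it stops when the force on the tool has changed by that much, and returns True; else False.
- env.goto_joints(angles): joint-space move.
- env.set_gripper(opening, grip_force=None): opening from 0.0 (shut) to 1.0 (fully open); grip_force is the grip in N (None keeps the last); returns when the fingers have stopped.
- env.dwell(seconds).
- env.solve_ik(position, orientation): joint angles nearest the present ones, or None.
- env.sense(): the state.
- eyes.read_camera(name): name is "scene" or "top" or "wrist"; returns a dict with "frame" (384x512x3 uint8, red, green, blue), "fx", "fy", "cx", "cy" (pixels), "rvec" (rotation vector, rad) and "tvec" (3), from world to camera coordinates, as OpenCV has them; the wrist camera has in their place "T_tool_cam" (4x4, takes a point from camera to tool coordinates, whose origin is the TCP and whose axes are the tool frame's). Camera axes: x right, y down, z forward; pixel columns grow to the right and rows downward; lengths in m; the calibration is good to about 2 mm. A picture is of the moment at which its call begins: read the wrist's pose just before it. There is no depth.
A pose or a line that the arm cannot do raises env.MotionError and nothing moves.
- env.close_job(): hands the job in, once; it reports no verdict.
The state is a dict: "t": time; "joints": joint angles; "joint_velocities": joint speeds; "effort": joint torques, N m; "ee_pos": TCP position; "tool_rot": TCP orientation; "force": force on the tool from outside, world axes, zero at the start; "torque": the same for the moment, N m; "grip_width": opening from 0.0 (shut) to 1.0 (fully open).
Only numpy, scipy, OpenCV 4.12 (cv2) and the standard library are available. Lean on these libraries where they do the work, as an engineer would, in place of code of your own. Each camera call takes 0.05 s, during which the arm holds its last target.

## Working session

There is one attempt and no reset: what is moved stays moved. The work goes in short steps, each a Python script; the robot and the scene stay as the last script left them, time stands still between calls to the robot, and variables do not carry over. Pictures are saved under pics/ and viewed, and the job is handed in when it is done.

```bash
ls; mkdir -p pics; python3 - <<'E'
from workcell import env, eyes
import cv2, numpy as np
for n in ["scene","top","wrist"]:
    c=eyes.read_camera(n); cv2.imwrite(f"pics/{n}0.png",cv2.resize(c["frame"][...,::-1],(768,576),interpolation=cv2.INTER_CUBIC))
    print(n,{k:np.round(v,4).tolist() for k,v in c.items() if k!="frame"})
print(env.sense()["t"],env.grasp_offset)
E
```

```text
pics
scene {'fx': 407.8, 'fy': 407.8, 'cx': 256.2113, 'cy': 187.3768, 'rvec': [1.2711, 2.4777, -0.727], 'tvec': [0.2605, -0.267, 1.5353]}
top {'fx': 422.4058, 'fy': 422.4058, 'cx': 256.2585, 'cy': 181.1931, 'rvec': [2.1804, -2.1488, 0.1075], 'tvec': [0.0146, 0.4838, 1.3836]}
wrist {'fx': 315.25, 'fy': 315.25, 'cx': 252.4415, 'cy': 190.1213, 'T_tool_cam': [[1.0, -0.001, -0.0006, -0.0008], [0.0003, -0.2424, 0.9702, -0.1706], [-0.0011, -0.9702, -0.2424, 0.0675], [0.0, 0.0, 0.0, 1.0]]}
0.15 0.0188
```

View pics/top0.png

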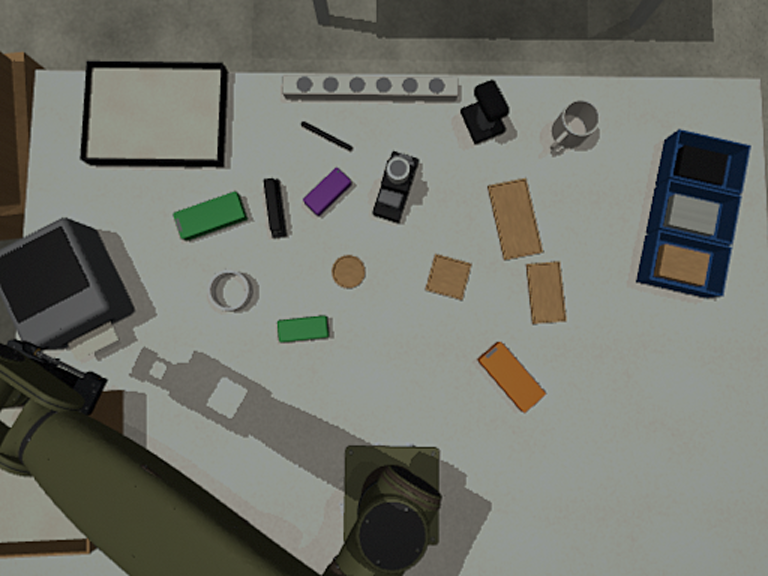

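View pics/scene0.png

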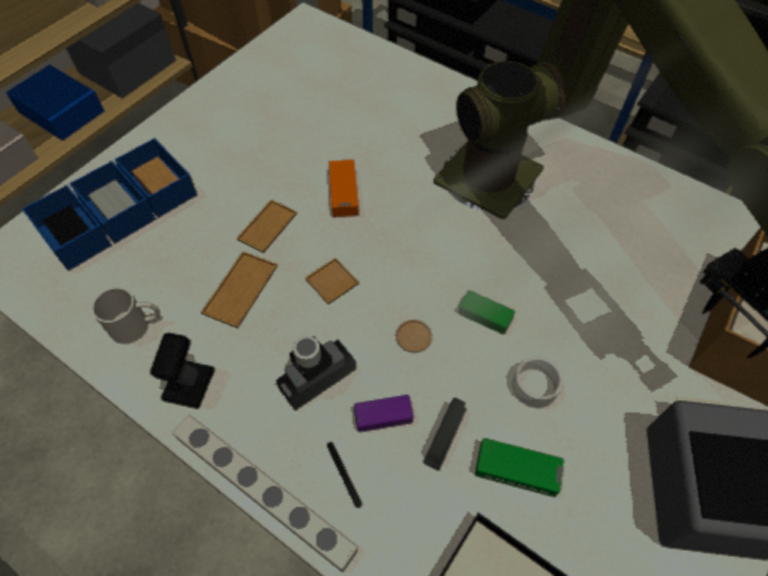

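View pics/wrist0.png

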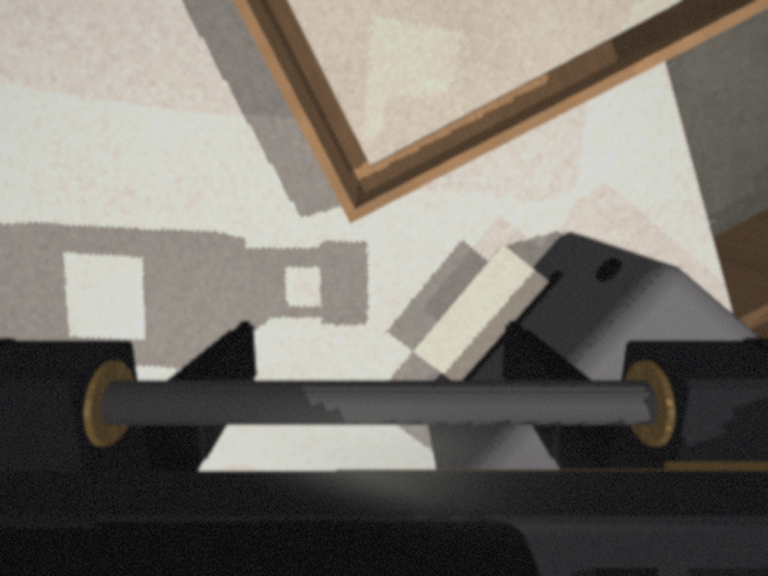

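```bash
cat > h.py <<'E'
import cv2, numpy as np
from workcell import env, eyes
def K(c): return np.array([[c["fx"],0,c["cx"]],[0,c["fy"],c["cy"]],[0,0,1.]])
def ray(c,uv,Twt=None):
    d=np.linalg.inv(K(c))@np.array([uv[0],uv[1],1.])
    if "rvec" in c:
        R=cv2.Rodrigues(np.array(c["rvec"],float))[0]; o=-R.T@np.array(c["tvec"]).ravel(); return o,R.T@d
    T=Twt@np.array(c["T_tool_cam"]); return T[:3,3],T[:3,:3]@d
def atz(c,uv,z,Twt=None):
    o,d=ray(c,uv,Twt); return o+d*(z-o[2])/d[2]
def tri(*rs):
    A=np.zeros((3,3));b=np.zeros(3)
    for o,d in rs:
        d=d/np.linalg.norm(d);P=np.eye(3)-np.outer(d,d);A+=P;b+=P@o
    p=np.linalg.solve(A,b); return p,[float(np.linalg.norm(np.cross(p-o,d/np.linalg.norm(d)))) for o,d in rs]
def proj(c,p):
    return cv2.projectPoints(np.array(p,float).reshape(-1,1,3),np.array(c["rvec"],float),np.array(c["tvec"],float),K(c),None)[0].reshape(-1,2)
def Twt():
    s=env.sense();T=np.eye(4);T[:3,:3]=s["tool_rot"];T[:3,3]=s["ee_pos"];return T
def crop(c,u0,v0,w,h,s,name):
    cv2.imwrite("pics/"+name,cv2.resize(c["frame"][v0:v0+h,u0:u0+w,::-1],(w*s,h*s),interpolation=cv2.INTER_CUBIC))
E
python3 - <<'E'
from h import *
t=eyes.read_camera("top");s=eyes.read_camera("scene")
crop(t,240,95,50,60,10,"t_stack.png")
crop(s,175,215,75,60,10,"s_stack.png")
crop(t,215,115,170,110,4,"t_trays.png")
crop(s,130,130,165,110,4,"s_trays.png")
np.save("sense0.npy",env.sense()["tool_rot"]); print(env.sense()["tool_rot"])
E
```

```text
[[ 4.01172226e-01 -5.14904940e-04 -9.16002500e-01]
 [ 9.16002083e-01 -8.81563053e-04  4.01172539e-01]
 [-1.01407968e-03 -9.99999479e-01  1.17995385e-04]]
```

View pics/t_stack.png

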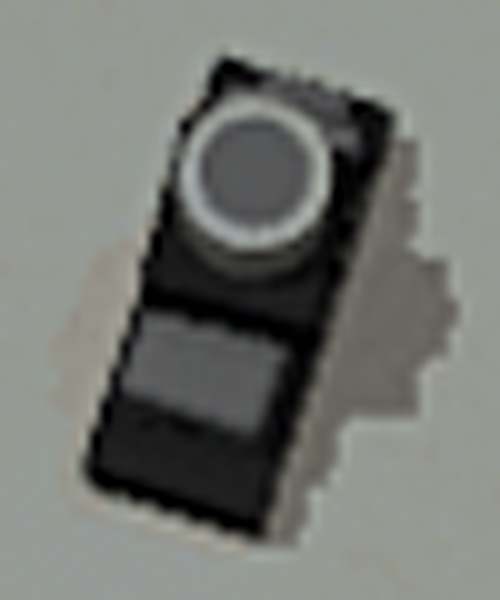

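View pics/s_stack.png

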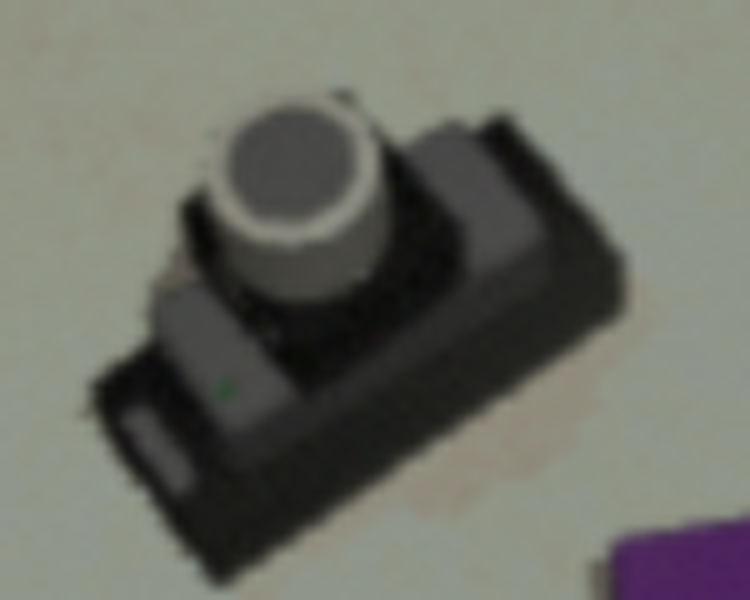

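View pics/t_trays.png

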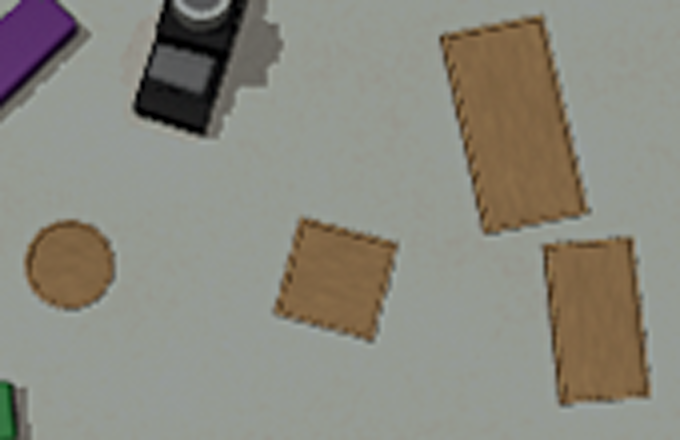

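View pics/s_trays.png

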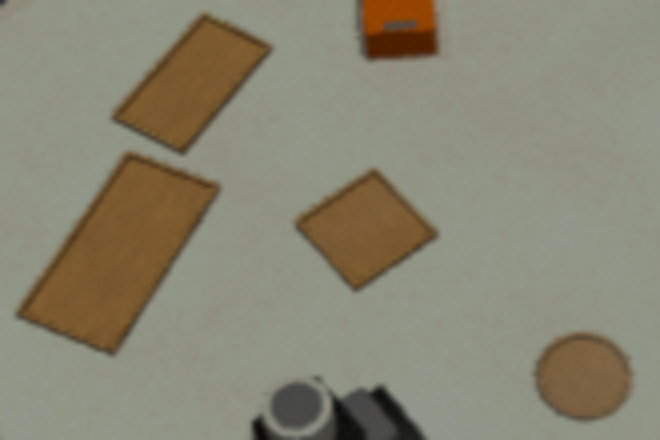

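```bash
python3 - <<'E'
from h import *
t=eyes.read_camera("top");s=eyes.read_camera("scene")
f=lambda p,s,u,v:((p[0]+.5)/s-.5+u,(p[1]+.5)/s-.5+v)
T={"dock":[(441,37),(543,15),(588,213),(487,234)],"adapt":[(543,244),(632,237),(650,397),(563,404)],"hub":[(302,217),(398,243),(373,341),(275,313)],"puck":[(70,265)]}
S={"dock":[(17,315),(113,354),(219,186),(128,152)],"adapt":[(113,118),(183,153),(272,46),(204,14)],"hub":[(356,291),(438,234),(375,168),(295,224)],"puck":[(584,376)]}
# match by nearest at z=9mm
for k in T:
    tp=[f(p,4,215,115) for p in T[k]]; sp=[f(p,4,130,130) for p in S[k]]
    a=np.array([atz(t,p,.009) for p in tp]); b=np.array([atz(s,p,.009) for p in sp])
    c=[]
    for i,p in enumerate(tp):
        j=np.argmin(np.linalg.norm(b-a[i],axis=1)); P,e=tri(ray(t,p),ray(s,sp[j])); c.append(P)
        print(k,i,j,a[i].round(4)[:2],b[j].round(4)[:2],"tri",P.round(4))
    print(k,"centre top",a.mean(0).round(4),"scene",b.mean(0).round(4),"tri",np.mean(c,0).round(4))
    if k!="puck":
        for q in (a,):
            r=cv2.minAreaRect(q[:,:2].astype(np.float32)*1000);print(k,r)
P,e=tri(ray(t,f((256,169),10,240,95)),ray(s,f((294,170),10,175,215)));print("pucktop",P,e)
for n,p in dict(dA=(88,480),dB=(265,540),dC=(395,105),dD=(222,60)).items(): print(n,atz(t,f(p,10,240,95),.04).round(4))
for n,p in dict(tapeish=(232,291),stap=(276,208)).items(): print(n,atz(t,f(p,1.5,0,0),.05).round(3))
for n,p in dict(greenN=(303,328),purple=(328,191),orange=(512,377)).items(): print(n,atz(t,f(p,1.5,0,0),.036).round(3))
E
```

```text
dock 0 1 [ 0.6858 -0.21  ] [ 0.6907 -0.2073] tri [ 6.881e-01 -2.116e-01  4.000e-04]
dock 1 0 [ 0.7062 -0.2973] [ 0.7094 -0.2939] tri [ 0.7077 -0.2985  0.0021]
dock 2 3 [ 0.5356 -0.3339] [ 0.5391 -0.3316] tri [ 0.5365 -0.3354  0.003 ]
dock 3 2 [ 0.5165 -0.2485] [ 0.5203 -0.2455] tri [ 0.5173 -0.2496  0.002 ]
dock centre top [ 0.611  -0.2724  0.009 ] scene [ 0.6149 -0.2696  0.009 ] tri [ 0.6124 -0.2738  0.0019]
dock ((611.2013549804688, -272.91082763671875), (174.39622497558594, 89.64646911621094), 12.80045223236084)
adapt 0 1 [ 0.5087 -0.2956] [ 0.5124 -0.2929] tri [ 0.5095 -0.297   0.0023]
adapt 1 0 [ 0.5157 -0.3707] [ 0.5199 -0.3669] tri [ 0.5165 -0.3726  0.001 ]
adapt 2 3 [ 0.3812 -0.3838] [ 0.3854 -0.3809] tri [ 0.3814 -0.3859  0.0017]
adapt 3 2 [ 0.3743 -0.3112] [ 0.378  -0.3071] tri [ 0.3741 -0.3123  0.0016]
adapt centre top [ 0.445  -0.3403  0.009 ] scene [ 0.4489 -0.3369  0.009 ] tri [ 0.4454 -0.342   0.0016]
adapt ((444.9333190917969, -339.73724365234375), (135.4770965576172, 75.41144561767578), 5.577071666717529)
hub 0 0 [ 0.5288 -0.0922] [ 0.5335 -0.0879] tri [ 5.298e-01 -9
[... 250 characters left out ...]
e top [ 0.4771 -0.122   0.009 ] scene [ 0.4815 -0.1187  0.009 ] tri [ 0.4778 -0.1226  0.0009]
hub ((477.1952819824219, -122.43145751953125), (85.3924560546875, 85.7140884399414), 74.8279037475586)
puck 0 0 [0.4851 0.1033] [0.4899 0.1051] tri [0.4861 0.1034 0.0013]
puck centre top [0.4851 0.1033 0.009 ] scene [0.4899 0.1051 0.009 ] tri [0.4861 0.1034 0.0013]
pucktop [ 0.68804826 -0.00330845  0.14821338] [0.0001590803909295134, 0.00015908039092939126]
dA [0.6111 0.0499 0.04  ]
dB [ 0.5917 -0.0094  0.04  ]
dC [ 0.7406 -0.0513  0.04  ]
dD [0.7554 0.0071 0.04  ]
tapeish [0.435 0.354 0.05 ]
stap [0.62  0.264 0.05 ]
greenN [0.357 0.198 0.036]
purple [0.663 0.151 0.036]
orange [ 0.258 -0.258  0.036]
```

```bash
cat >> h.py <<'E'
def Rt(a):
    c,s=np.cos(a),np.sin(a); return np.array([[c,0,-s],[s,0,c],[0,-1,0.]])
def snap(name):
    T=Twt(); c=eyes.read_camera("wrist"); np.savez("pics/"+name+".npz",T=T,**c)
    cv2.imwrite("pics/"+name+".png",cv2.resize(c["frame"][:290,:,::-1],(800,453),interpolation=cv2.INTER_CUBIC)); return c,T
def load(name):
    d=np.load("pics/"+name+".npz"); c={k:d[k] for k in d.files}; return c,c.pop("T")
E
python3 - <<'E'
from h import *
env.movel([0.261,0.595,0.34],vel=.25)
for i,(x,y) in enumerate([(0.6,0.02),(0.6,-0.12),(0.55,-0.27),(0.52,-0.39)]):
    if i==0: env.move_to([x,y,.34],Rt(0))
    else: env.movel([x,y,.34],Rt(0),vel=.3)
    snap(f"w{i}")
    print(env.sense()["t"],env.sense()["joints"])
E
```

```text
3.425 [-5.47318256e-02 -3.33888321e-02  1.60544976e+00  1.66123099e-04
  1.56953075e+00 -5.60664792e-02]
4.0917 [-2.84171838e-01 -7.86624438e-03  1.58034294e+00  5.12754601e-04
  1.56932939e+00 -2.84868627e-01]
4.8167 [-5.41314233e-01 -6.39881584e-03  1.57865769e+00  8.33663480e-04
  1.56933678e+00 -5.43285656e-01]
5.425 [-7.24173808e-01  7.64571835e-02  1.49383817e+00  5.92639495e-04
  1.57151788e+00 -7.25822042e-01]
```

View pics/w0.png

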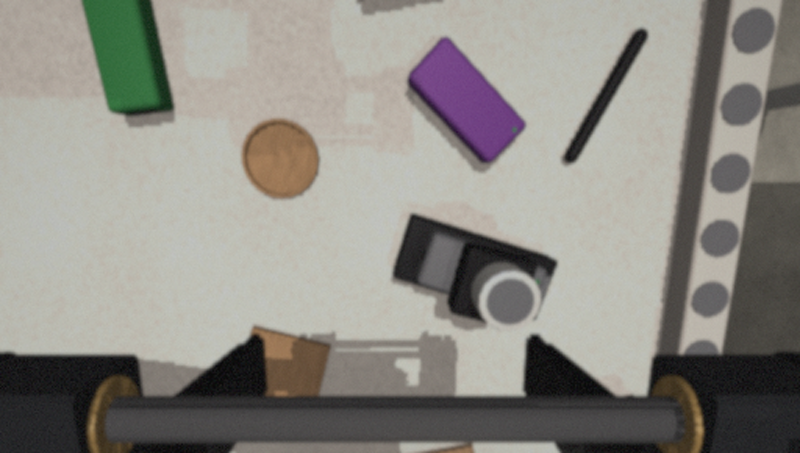

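View pics/w1.png

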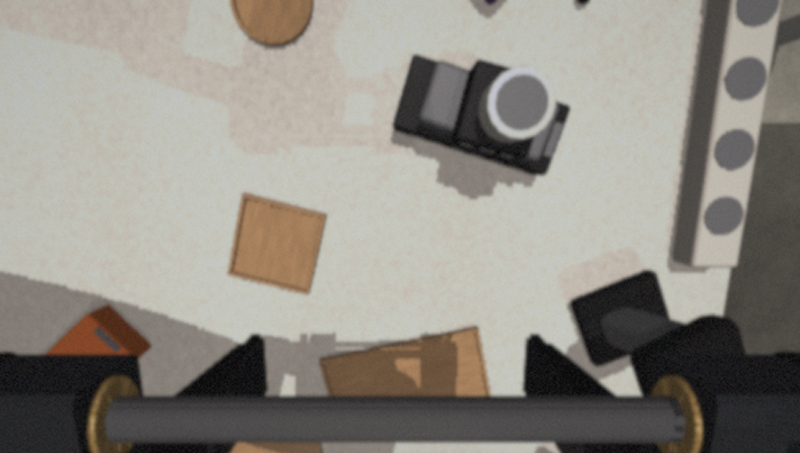

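View pics/w2.png

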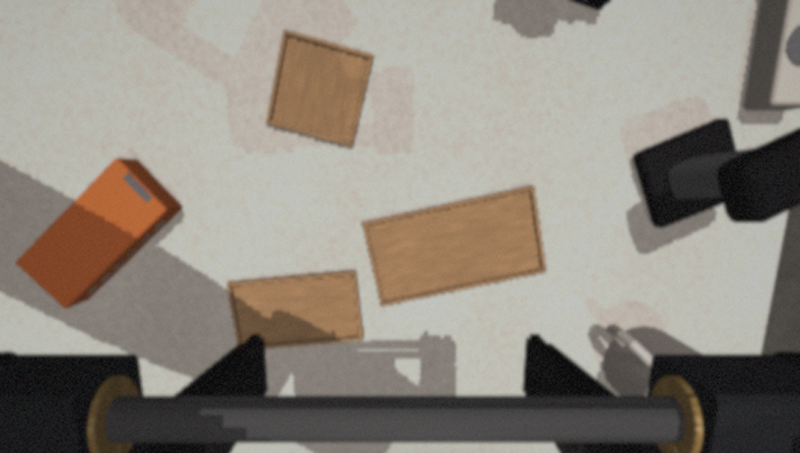

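View pics/w3.png

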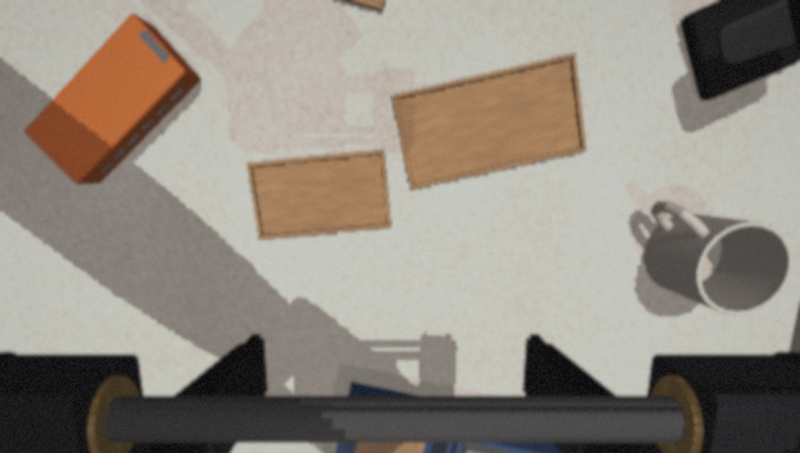

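```bash
python3 - <<'E'
from h import *
c,T=load("w1"); crop(c,245,28,130,100,6,"w1s.png")
c,T=load("w0"); crop(c,245,130,120,85,6,"w0s.png")
E
```

```text
(no output)
```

View pics/w1s.png

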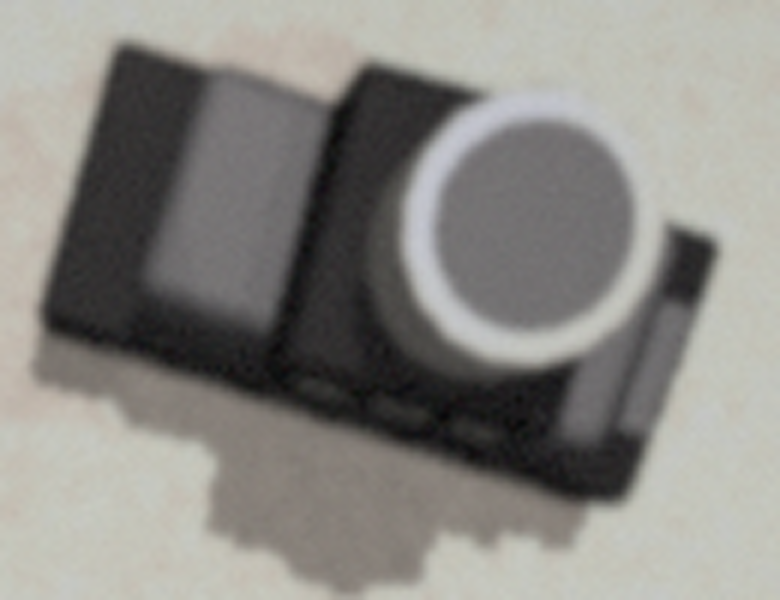

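View pics/w0s.png

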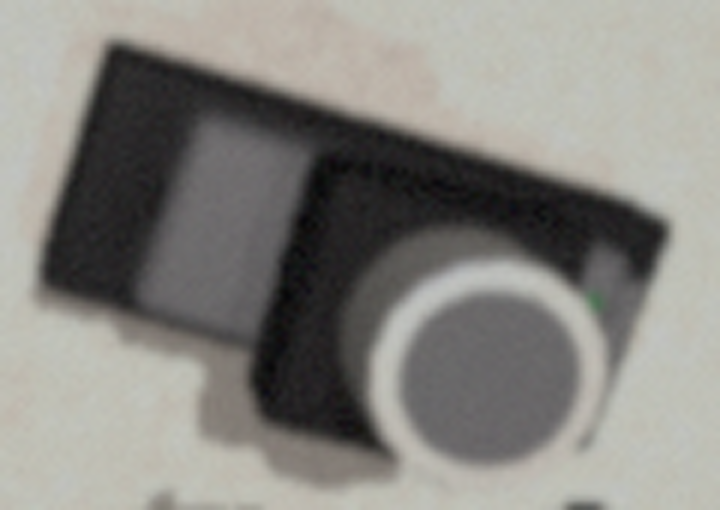

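```bash
python3 - <<'E'
from h import *
f=lambda p,s,u=0,v=0:((p[0]+.5)/s-.5+u,(p[1]+.5)/s-.5+v)
k=1.5625
W={n:load(n) for n in("w0","w1","w2","w3")}
r=lambda n,p:ray(W[n][0],p,W[n][1])
print("puck",tri(r("w1",f((533,229),6,245,28)),r("w0",f((488,369),6,245,130))))
def tray(nm,A,B,pa,pb):
    cs=[]
    for a,b in zip(pa,pb): P,e=tri(r(A,f(a,k)),r(B,f(b,k)));cs.append(P)
    print(nm,"tri z",[round(p[2],4) for p in cs])
    for N,pp in((A,pa),(B,pb)):
        q=np.array([atz(W[N][0],f(a,k),.009,W[N][1]) for a in pp]); R=cv2.minAreaRect((q[:,:2]*1000).astype(np.float32)); print(nm,N,q[:,:2].mean(0).round(4),np.round(R[1],1),round(R[2],1))
        e=q[1]-q[0];g=q[2]-q[3];h=e+g;print("   ang top edge",np.degrees(np.arctan2(e[1],e[0])).round(1),np.degrees(np.arctan2(g[1],g[0])).round(1))
tray("dock","w3","w2",[(392,97),(574,55),(585,151),(411,188)],[(362,222),(532,187),(545,270),(382,304)])
tray("adap","w3","w2",[(248,164),(383,151),(391,226),(260,238)],[(229,283),(355,270),(363,340),(238,347)])
tray("hub","w1","w2",[(244,194),(326,213),(308,293),(229,273)],[(286,31),(373,57),(352,147),(267,125)])
print("pucktray",atz(W["w0"][0],f((281,158),k),.009,W["w0"][1]))
# dock corners top z=.04
for p in [(120,42),(44,318)]: print("dock w1",atz(W["w1"][0],f(p,6,245,28),.04,W["w1"][1]).round(4))
for p in [(112,42),(42,283),(670,222)]: print("dock w0",atz(W["w0"][0],f(p,6,245,130),.04,W["w0"][1]).round(4))
print(W["w1"][1][:3,3],W["w0"][1][:3,3])
E
```

```text
puck (array([ 0.68800529, -0.00498284,  0.14451524]), [0.00015867401992108416, 0.00015867401992121594])
dock tri z [np.float64(-0.0003), np.float64(0.0086), np.float64(-0.0008), np.float64(0.0031)]
dock w3 [ 0.6121 -0.2752] [174.  88.] 12.2
   ang top edge 12.2 11.7
dock w2 [ 0.6118 -0.2735] [174.1  88. ] 12.1
   ang top edge 11.5 12.1
adap tri z [np.float64(0.0041), np.float64(-0.0012), np.float64(0.0131), np.float64(-0.0029)]
adap w3 [ 0.4462 -0.3427] [134.3  73.3] 5.3
   ang top edge 5.3 5.2
adap w2 [ 0.4463 -0.3413] [134.9  76.6] 3.4
   ang top edge 6.0 3.4
hub tri z [np.float64(0.0058), np.float64(-0.0053), np.float64(0.0017), np.float64(-0.0025)]
hub w1 [ 0.4792 -0.122 ] [85.6 83.7] 75.3
   ang top edge -13.1 -14.8
hub w2 [ 0.479  -0.1248] [85.5 84.1] 74.6
   ang top edge -15.4 -14.0
pucktray [0.48831552 0.10312534 0.009     ]
dock w1 [0.6167 0.049  0.04  ]
dock w1 [ 0.5992 -0.0107  0.04  ]
dock w0 [0.6158 0.0515 0.04  ]
dock w0 [ 0.5985 -0.0089  0.04  ]
dock w0 [0.7566 0.0068 0.04  ]
[ 0.59997662 -0.11995149  0.33988161] [0.59998692 0.02083063 0.34000528]
```

```bash
cat >> h.py <<'E'
def st(m=""):
    s=env.sense(); print(m,"t",round(s["t"],2),"p",np.round(s["ee_pos"],4),"F",np.round(s["force"],1),"w",round(float(s["grip_width"]),3))
def pick(x,y,z,a,g,hover=.1,lift=.3):
    env.move_to([x,y,z+hover],Rt(a)); st("hover")
    print("contact",env.movel([x,y,z],Rt(a),vel=.12,force_limit=8)); st("down")
    env.set_gripper(0.0,g); st("grip")
def place(x,y,z,a,zt=.2):
    env.move_to([x,y,zt],Rt(a)); env.movel([x,y,z+.03],Rt(a),vel=.2); env.dwell(.2); st("above")
    print("contact",env.movel([x,y,z-.004],Rt(a),vel=.03,force_limit=2.5)); env.dwell(.1); st("down")
E
python3 - <<'E'
from h import *
env.movel([.66,-.15,.34],Rt(0),vel=.35)
pick(.688,-.0045,.123,0,15)
env.movel([.688,-.0045,.24],Rt(0),vel=.15); st("lift"); snap("wp")
c=eyes.read_camera("scene"); crop(c,150,170,180,120,4,"sp.png")
E
```

```text
hover t 7.15 p [ 0.6886 -0.0059  0.2245] F [ 0.5 -0.8  1. ] w 0.999
contact False
down t 8.13 p [ 0.6888 -0.0046  0.1242] F [ 0.4  0.1 -0.5] w 1.002
grip t 8.95 p [ 0.6879 -0.0045  0.123 ] F [-1.2  0.4  0.5] w 0.504
lift t 9.88 p [ 0.6873 -0.0045  0.2383] F [-1.4 -0.2 -1.8] w 0.502
```

View pics/wp.png

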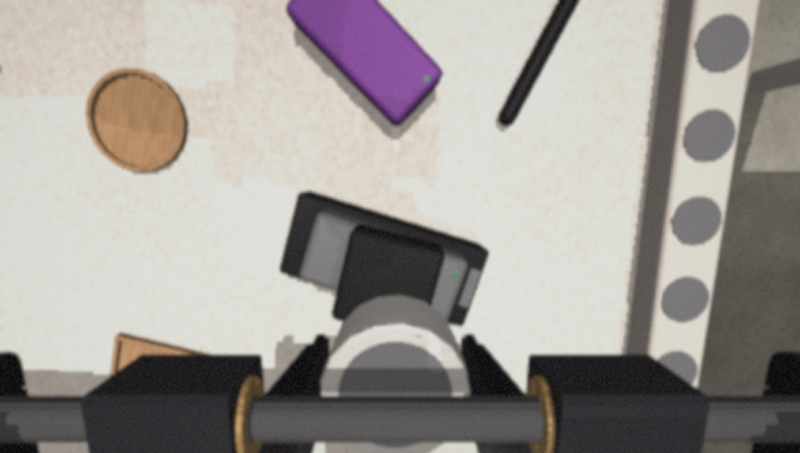

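View pics/sp.png

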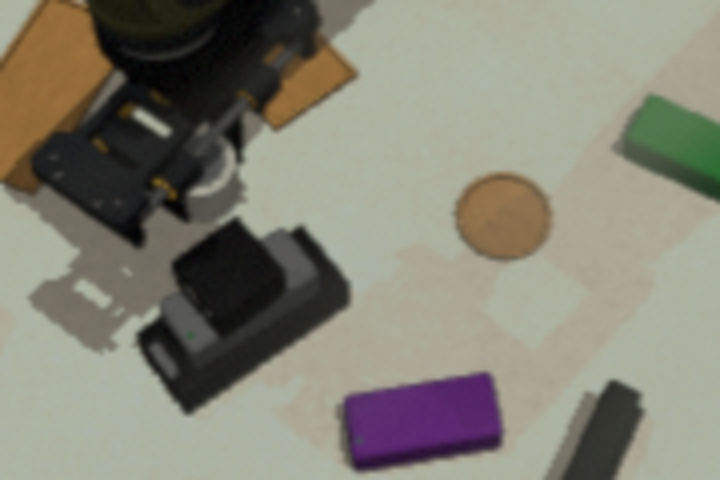

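```bash
python3 - <<'E'
from h import *
place(.4875,.1035,.014,0,zt=.15)
env.set_gripper(.8); env.dwell(.2); st("open")
env.movel([.4875,.1035,.09],vel=.12); 
env.movel([.60,-.06,.30],Rt(0),vel=.35); env.dwell(.2); snap("h0")
env.movel([.66,-.13,.30],Rt(0),vel=.35); env.dwell(.2); snap("h1"); st()
c,T=load("h0"); crop(c,100,20,300,200,2,"h0c.png")
for n in("h0","h1"):
    c,T=load(n);print(T[:3,3])
E
```

```text
above t 11.83 p [0.4891 0.1036 0.0459] F [-0.2 -0.8 -1.8] w 0.501
contact True
down t 12.85 p [0.4871 0.1035 0.0137] F [1.  0.  3.8] w 0.504
open t 13.75 p [0.4859 0.1033 0.0129] F [ 0.1  0.6 -0.4] w 0.802
 t 16.43 p [ 0.6596 -0.129   0.3004] F [-0.   0.5  0.1] w 0.798
[ 0.59895341 -0.0589553   0.29809787]
[ 0.65956425 -0.12899794  0.3002445 ]
```

View pics/h0.png

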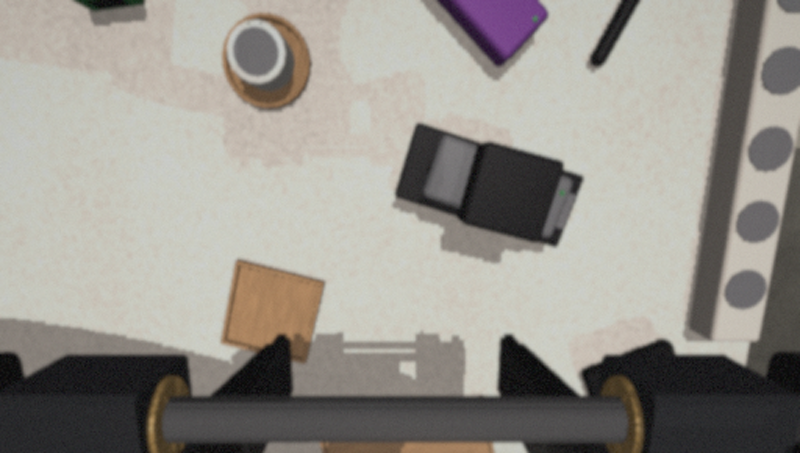

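View pics/h1.png

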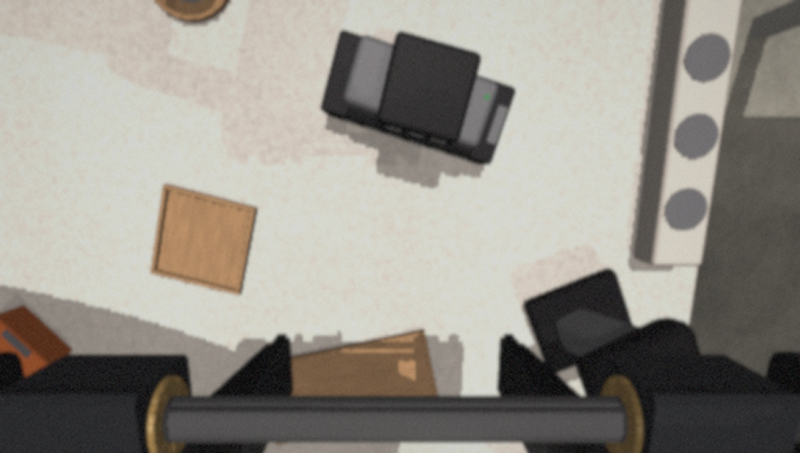

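```bash
python3 - <<'E'
from h import *
c,T=load("h0"); crop(c,248,72,130,90,6,"h0s.png"); crop(c,130,0,80,80,6,"h0p.png")
c,T=load("h1"); crop(c,200,12,135,95,6,"h1s.png")
E
```

```text
(no output)
```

View pics/h0s.png

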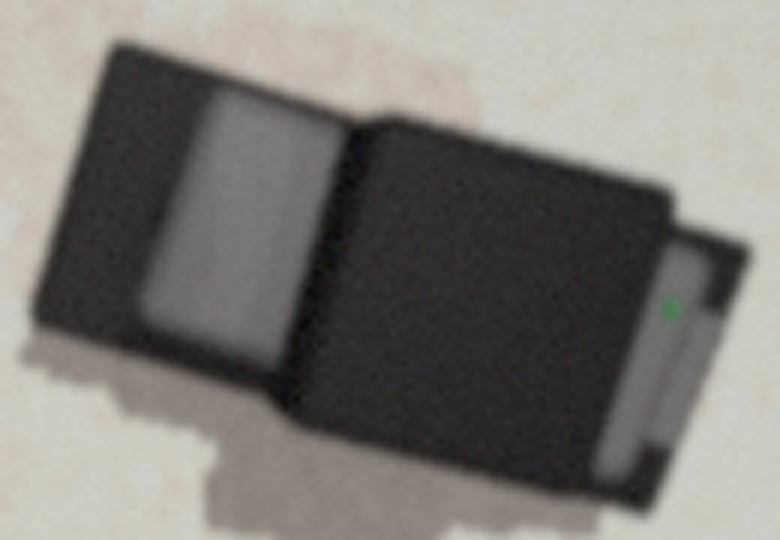

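View pics/h1s.png

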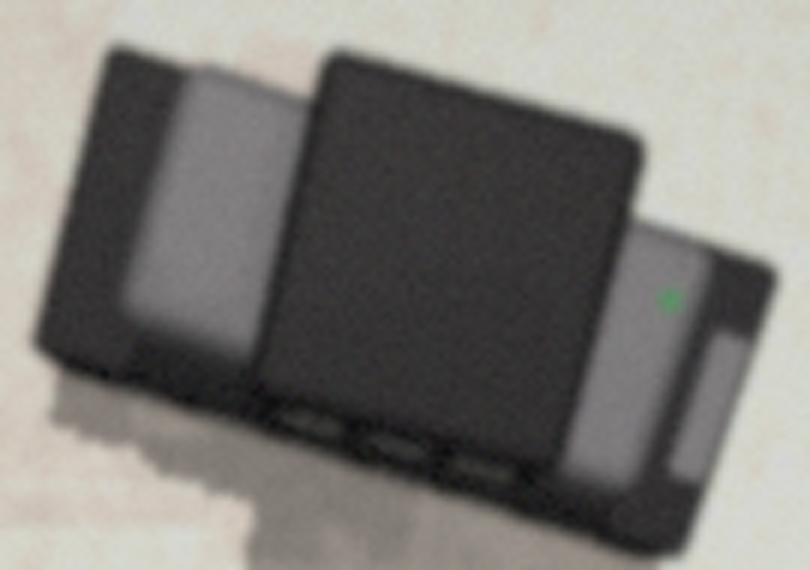

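View pics/h0p.png

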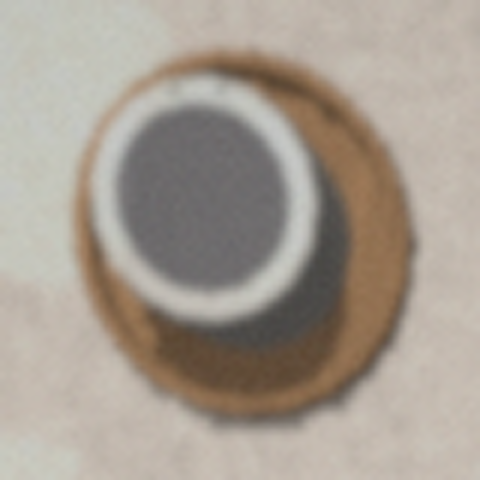

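```bash
python3 - <<'E'
from h import *
f=lambda p,s,u=0,v=0:((p[0]+.5)/s-.5+u,(p[1]+.5)/s-.5+v)
A=load("h0");B=load("h1")
pa=[f(p,6,248,72) for p in[(372,115),(674,190),(590,492),(293,428)]]
pb=[f(p,6,200,12) for p in[(325,47),(646,136),(565,464),(260,385)]]
for a,b in zip(pa,pb):print(tri(ray(A[0],a,A[1]),ray(B[0],b,B[1]))[0].round(4))
for (c,T),pp in((A,pa),(B,pb)):
    q=np.array([atz(c,p,.112,T) for p in pp]);print(q.mean(0).round(4),cv2.minAreaRect((q[:,:2]*1000).astype(np.float32)))
ad0=[f(p,6,248,72) for p in[(215,88),(140,310)]];ad1=[f(p,6,200,12) for p in[(190,68),(122,310)]]
for (c,T),pp in((A,ad0),(B,ad1)): print("adapter left",[atz(c,p,.076,T).round(4)[:2] for p in pp])
d0=[f(p,6,248,72) for p in[(118,40),(33,318)]];d1=[f(p,6,200,12) for p in[(110,45),(38,350)]]
d0+=[f(p,6,248,72) for p in[(750,245),(650,512)]];d1+=[f(p,6,200,12) for p in[(778,270),(685,553)]]
for (c,T),pp in((A,d0),(B,d1)): print("dock",[atz(c,p,.04,T).round(4)[:2] for p in pp])
E
```

```text
[0.6605 0.0299 0.1111]
[0.7173 0.0169 0.1069]
[ 0.7044 -0.0385  0.1111]
[ 0.6484 -0.0257  0.1125]
[ 0.6818 -0.0047  0.112 ] ((681.971435546875, -4.6239166259765625), (57.353302001953125, 57.69111633300781), 77.59180450439453)
[ 0.6827 -0.0044  0.112 ] ((682.5368041992188, -4.265472412109375), (56.195281982421875, 58.58327865600586), 76.2205810546875)
adapter left [array([0.6348, 0.0369]), array([ 0.6206, -0.0061])]
adapter left [array([0.6353, 0.0356]), array([ 0.6213, -0.0074])]
dock [array([0.617 , 0.0494]), array([ 0.5988, -0.0091]), array([0.7564, 0.0067]), array([ 0.7392, -0.0523])]
dock [array([0.6166, 0.0489]), array([ 0.5996, -0.0105]), array([0.7573, 0.0055]), array([ 0.7403, -0.0525])]
```

```bash
python3 - <<'E'
from h import *
env.set_gripper(1.0)
a=np.radians(-13.2)
pick(.6823,-.0045,.087,a,20)
env.movel([.6823,-.0045,.2],Rt(a),vel=.15); st("lift")
c=eyes.read_camera("scene"); crop(c,170,190,130,110,5,"sh.png")
a=np.radians(-14.5)
place(.4788,-.1235,.014,a,zt=.15)
c=eyes.read_camera("scene"); crop(c,120,120,130,110,5,"sh2.png")
E
```

```text
hover t 17.73 p [ 0.6828 -0.005   0.1879] F [ 0.6 -1.5  1. ] w 0.998
contact False
down t 18.72 p [ 0.6831 -0.0046  0.0882] F [ 0.9 -0.2  0.2] w 1.003
grip t 19.38 p [ 0.6823 -0.0045  0.0871] F [-0.3  0.   0.2] w 0.63
lift t 20.27 p [ 0.6815 -0.0044  0.1984] F [-0.4 -0.2 -2.1] w 0.635
above t 22.16 p [ 0.4804 -0.124   0.0459] F [ 0.3 -1.4 -1.2] w 0.633
contact True
down t 23.18 p [ 0.4785 -0.1234  0.0139] F [ 1.1 -0.4  4.8] w 0.633
```

View pics/sh.png

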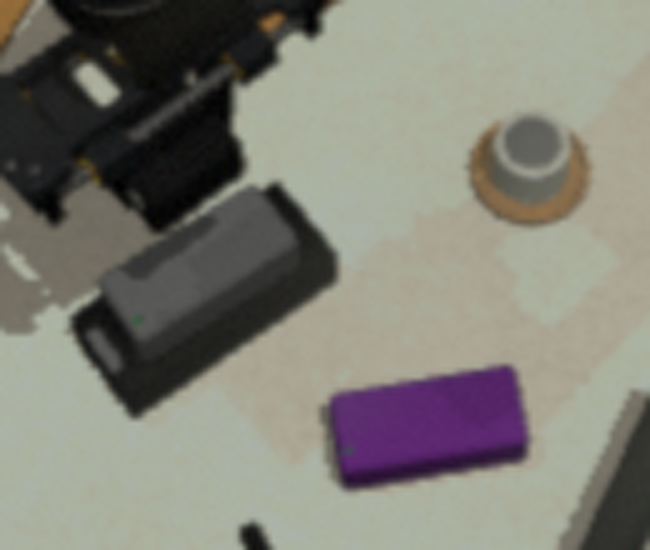

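View pics/sh2.png

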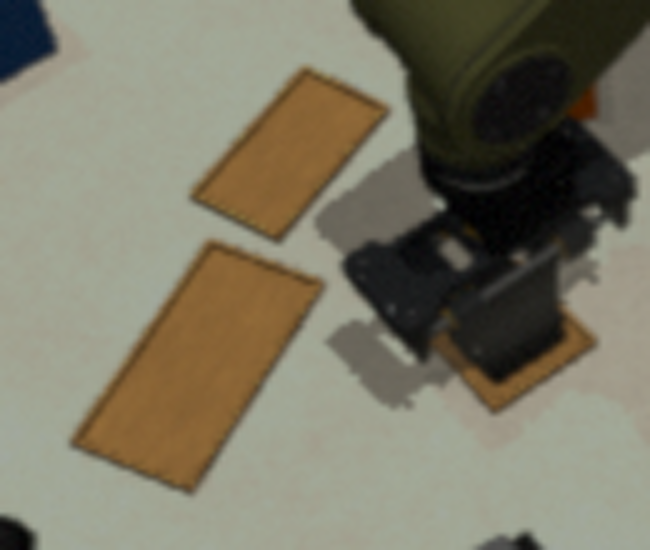

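```bash
python3 - <<'E'
from h import *
env.set_gripper(.95); env.dwell(.2); st("open")
env.movel([.4788,-.1235,.10],vel=.12)
env.movel([.60,-.06,.30],Rt(0),vel=.35); env.dwell(.25); snap("a0")
env.movel([.66,-.10,.26],Rt(0),vel=.35); env.dwell(.25); snap("a1"); st()
c,T=load("a0"); crop(c,248,72,130,90,6,"a0s.png")
E
```

```text
open t 24.15 p [ 0.4772 -0.1229  0.0129] F [0.4 0.5 0.5] w 0.951
 t 26.85 p [ 0.66   -0.0995  0.2617] F [-0.3  0.2  0.6] w 0.951
```

View pics/a0.png

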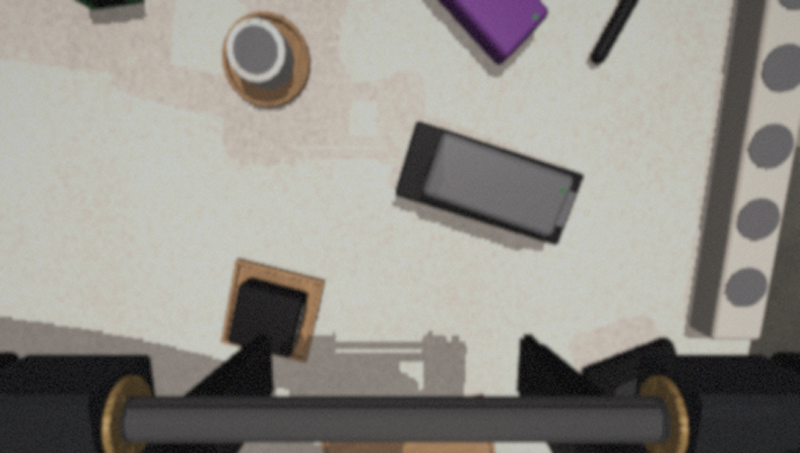

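View pics/a0s.png

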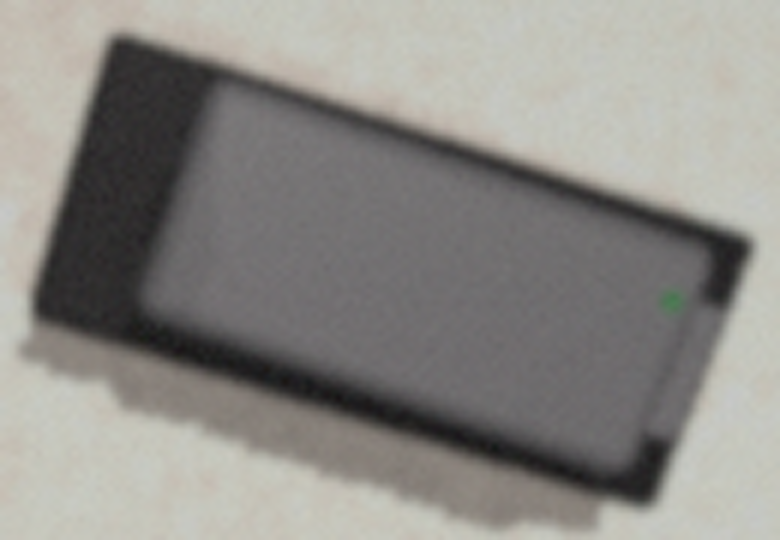

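View pics/a1.png

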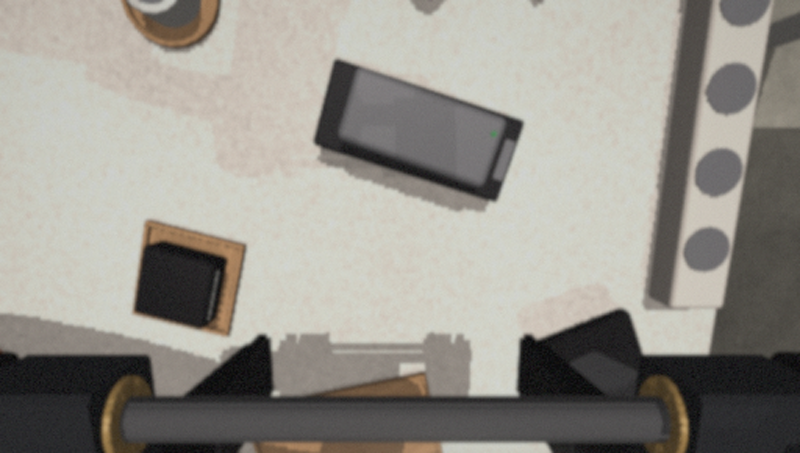

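```bash
python3 - <<'E'
from h import *
c,T=load("a1"); crop(c,198,32,140,100,5,"a1s.png")
E
```

```text
(no output)
```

View pics/a1s.png

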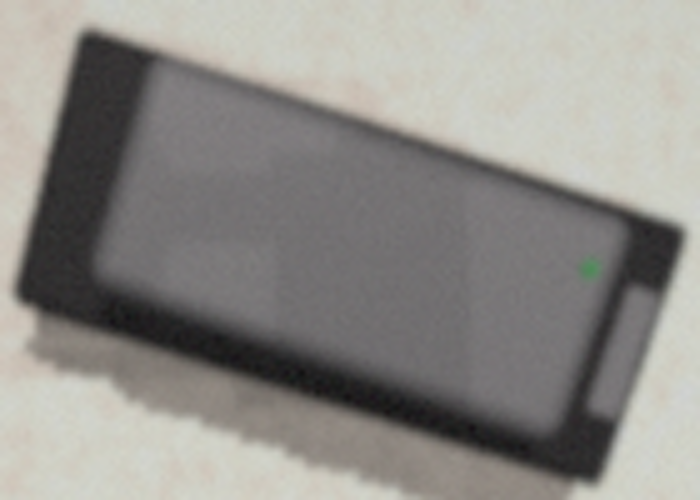

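```bash
python3 - <<'E'
from h import *
f=lambda p,s,u=0,v=0:((p[0]+.5)/s-.5+u,(p[1]+.5)/s-.5+v)
A=load("a0");B=load("a1")
def go(nm,a,b,z):
    pa=[f(p,6,248,72) for p in a];pb=[f(p,5,198,32) for p in b]
    for p,q in zip(pa,pb):print(tri(ray(A[0],p,A[1]),ray(B[0],q,B[1]))[0].round(4))
    for (c,T),pp in((A,pa),(B,pb)):
        q=np.array([atz(c,p,z,T) for p in pp]);e=q[1]-q[0]+q[2]-q[3];print(nm,q.mean(0).round(4),np.round(cv2.minAreaRect((q[:,:2]*1000).astype(np.float32))[1],1),np.degrees(np.arctan2(e[1],e[0])))
go("adapter",[(212,75),(718,245),(640,475),(140,310)],[(150,55),(632,215),(560,440),(92,275)],.076)
go("dock",[(115,37),(752,238),(653,503),(33,318)],[(83,30),(686,230),(600,482),(15,298)],.04)
E
```

```text
[0.6344 0.0379 0.0721]
[0.7365 0.0051 0.0768]
[ 0.723  -0.0411  0.0803]
[ 0.6208 -0.0072  0.0756]
adapter [ 0.6791 -0.0014  0.076 ] [ 47.8 110.2] -17.835233018196682
adapter [ 0.6789 -0.0017  0.076 ] [ 48.8 108.1] -17.95106575782224
[0.6166 0.0487 0.0408]
[0.7592 0.0064 0.0332]
[ 0.7413 -0.0528  0.0343]
[ 0.599  -0.01    0.0431]
dock [ 0.6779 -0.0019  0.04  ] [ 61.6 146.7] -16.55961779382186
dock [ 0.6782 -0.0019  0.04  ] [ 61.3 147.7] -17.03632277104064
```

```bash
python3 - <<'E'
from h import *
env.set_gripper(1.0)
a=np.radians(-107.9)
pick(.679,-.0015,.051,a,30,hover=.12)
env.movel([.679,-.0015,.16],Rt(a),vel=.15); st("lift")
c=eyes.read_camera("scene"); crop(c,150,190,150,110,5,"sa.png")
a=np.radians(-84.7)
place(.446,-.3422,.014,a,zt=.15)
c=eyes.read_camera("scene"); crop(c,100,100,150,110,5,"sa2.png")
E
```

```text
hover t 28.98 p [ 0.6791 -0.0017  0.1712] F [ 0.   0.6 -0.1] w 0.996
contact False
down t 30.13 p [ 0.6799 -0.0016  0.0523] F [0.1 0.5 0.6] w 0.998
grip t 30.92 p [ 0.679  -0.0014  0.051 ] F [-0.2  1.3  0.3] w 0.525
lift t 31.79 p [ 0.6781 -0.0015  0.1584] F [-0.9  0.5 -2.6] w 0.524
above t 34.25 p [ 0.4472 -0.3432  0.0461] F [ 0.2 -0.8 -2.8] w 0.527
contact True
down t 35.27 p [ 0.4457 -0.342   0.0138] F [ 0.8 -0.9  6. ] w 0.523
```

View pics/sa.png

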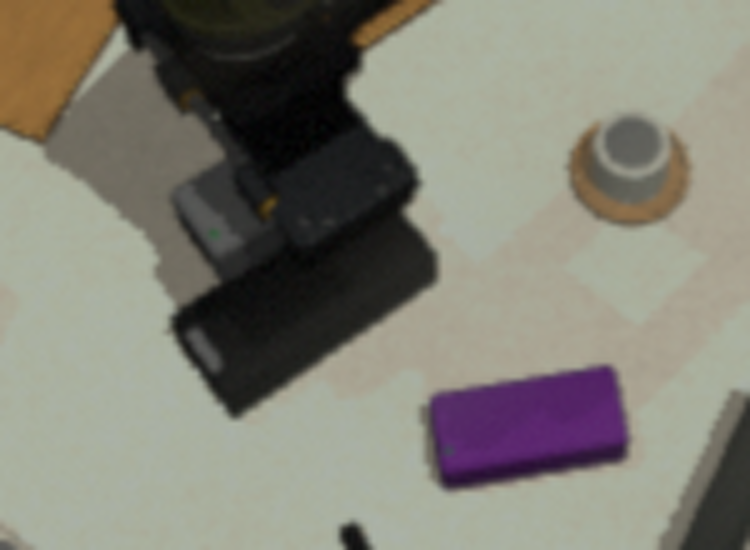

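View pics/sa2.png

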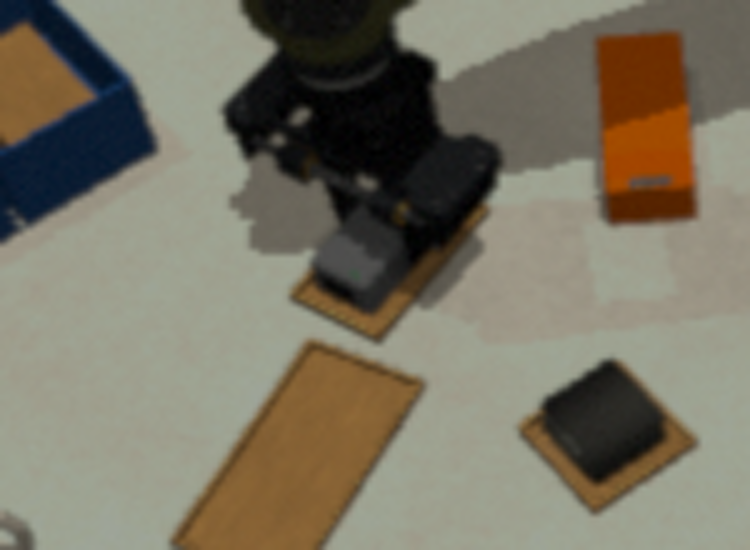

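```bash
python3 - <<'E'
from h import *
env.set_gripper(.9); env.dwell(.2); st("open")
env.movel([.446,-.3422,.12],vel=.12)
env.movel([.44,-.2,.28],Rt(np.radians(-84.7)),vel=.35); env.dwell(.2); snap("d00")
env.move_to([.60,-.06,.28],Rt(0)); env.dwell(.25); snap("d0"); st()
c,T=load("d0"); crop(c,248,72,130,90,6,"d0s.png")
E
```

```text
open t 36.31 p [ 0.4446 -0.3409  0.0125] F [1.3 0.2 0.4] w 0.899
 t 39.72 p [ 0.5998 -0.0606  0.2803] F [-0.4  0.8  0.1] w 0.901
```

View pics/d00.png

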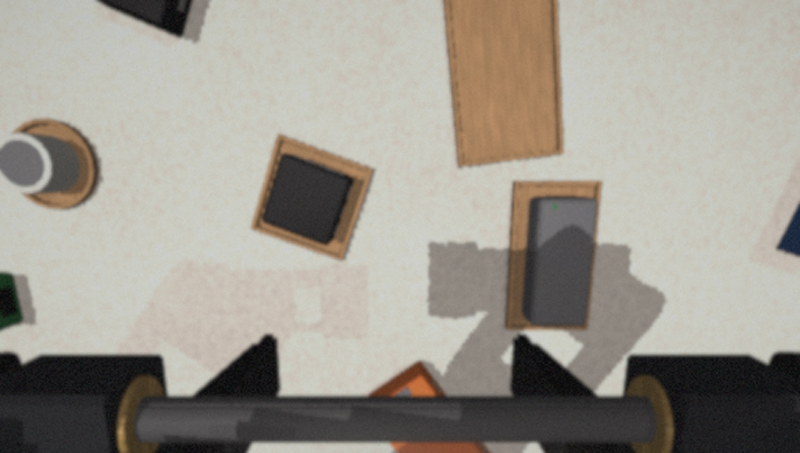

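View pics/d0.png

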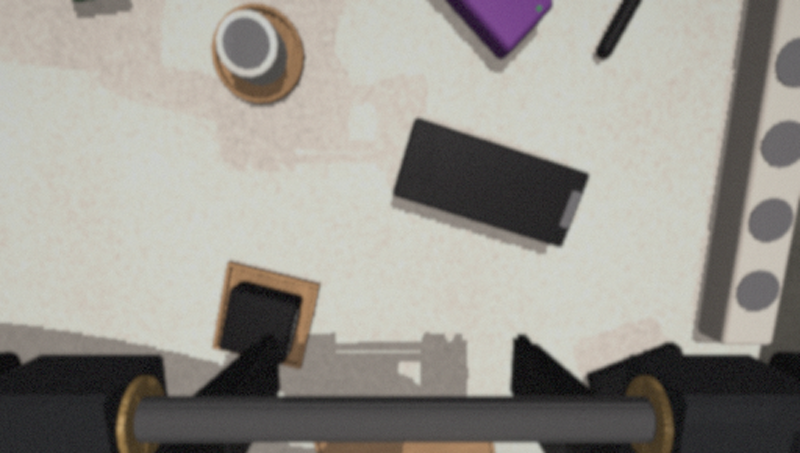

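View pics/d0s.png

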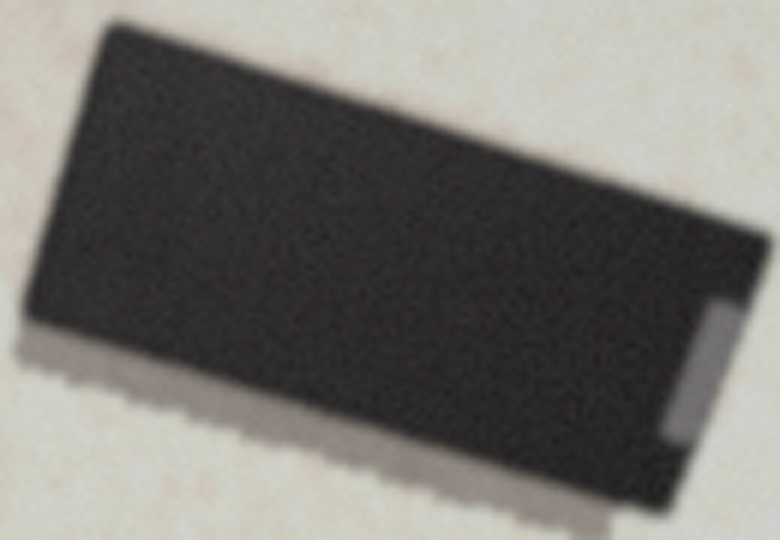

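```bash
python3 - <<'E'
from h import *
f=lambda p,s,u=0,v=0:((p[0]+.5)/s-.5+u,(p[1]+.5)/s-.5+v)
c,T=load("d0")
q=np.array([atz(c,f(p,6,248,72),.04,T) for p in [(108,18),(775,235),(668,515),(22,320)]]);e=q[1]-q[0]+q[2]-q[3];ang=np.degrees(np.arctan2(e[1],e[0]))
m=q.mean(0);print(m,ang,cv2.minAreaRect((q[:,:2]*1000).astype(np.float32))[1])
assert abs(m[0]-.678)<.004 and abs(m[1]+.002)<.004 and abs(ang+17)<2
x,y=float((m[0]+.678)/2),float((m[1]-.0019)/2)
env.set_gripper(1.0)
a=np.radians(-107)
pick(x,y,.012,a,40,hover=.12)
env.movel([x,y,.1],Rt(a),vel=.12); st("lift")
a=np.radians(-78)
place(.612,-.2743,.015,a,zt=.13)
c=eyes.read_camera("scene"); crop(c,90,100,150,130,5,"sd.png")
E
```

```text
[ 0.67758503 -0.0018664   0.04      ] -16.908386398885224 (63.2336540222168, 147.40353393554688)
hover t 41.89 p [ 0.678  -0.002   0.1324] F [-0.7  0.  -0.2] w 1.001
contact False
down t 43.04 p [ 0.6788 -0.002   0.0133] F [ 0.4  0.7 -0.1] w 1.003
grip t 43.66 p [ 0.6779 -0.0017  0.0122] F [-0.3  1.   0.2] w 0.674
lift t 44.54 p [ 0.6769 -0.0018  0.0988] F [-0.2 -1.1 -4.2] w 0.668
above t 46.41 p [ 0.6136 -0.275   0.0476] F [ 0.2 -0.8 -2.9] w 0.676
contact True
down t 47.42 p [ 0.6117 -0.2742  0.0151] F [ 0.  -0.3  5.7] w 0.67
```

View pics/sd.png

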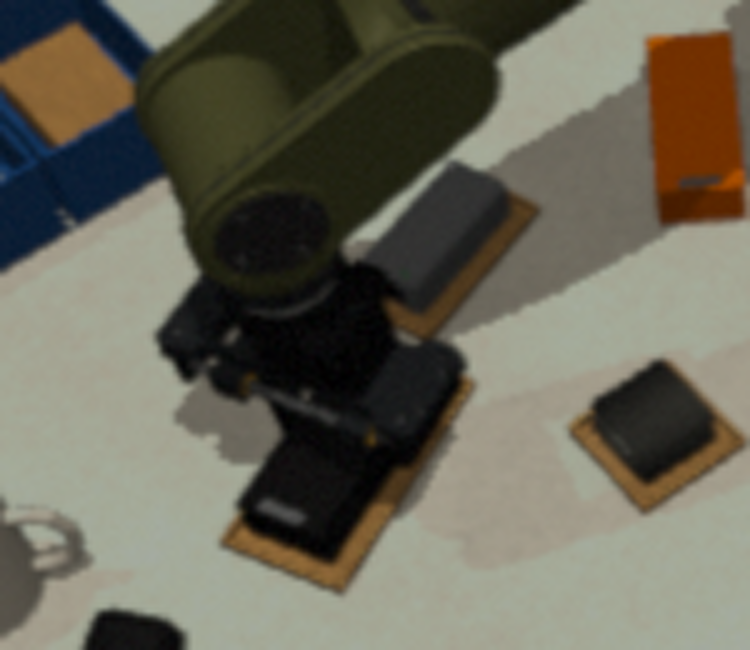

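```bash
python3 - <<'E'
from h import *
env.set_gripper(.97); env.dwell(.2); st("open")
env.movel([.612,-.2743,.14],vel=.12)
env.movel([.47,-.22,.34],Rt(np.radians(-78)),vel=.3); env.dwell(.25); snap("f0")
env.move_to([.42,.12,.4],Rt(np.radians(60))); env.dwell(.5)
t=eyes.read_camera("top"); crop(t,110,90,280,170,2,"ft.png")
s=eyes.read_camera("scene"); crop(s,110,110,200,150,4,"fs.png"); crop(s,250,180,200,140,4,"fs2.png"); st()
cv2.imwrite("pics/ft.png",cv2.resize(t["frame"][...,::-1],(768,576),interpolation=cv2.INTER_CUBIC))
E
```

```text
open t 48.37 p [ 0.6098 -0.2731  0.0127] F [-0.4 -0.7 -0.4] w 0.972
 t 52.97 p [0.42 0.12 0.4 ] F [-0.4  0.5  1. ] w 0.969
```

View pics/f0.png

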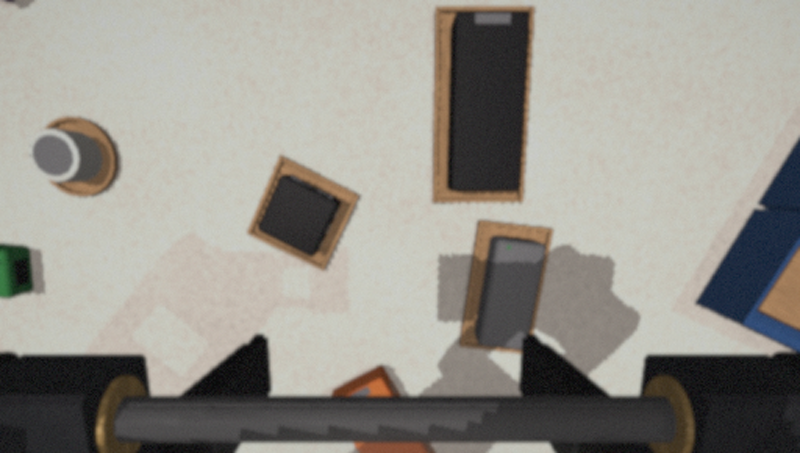

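View pics/ft.png

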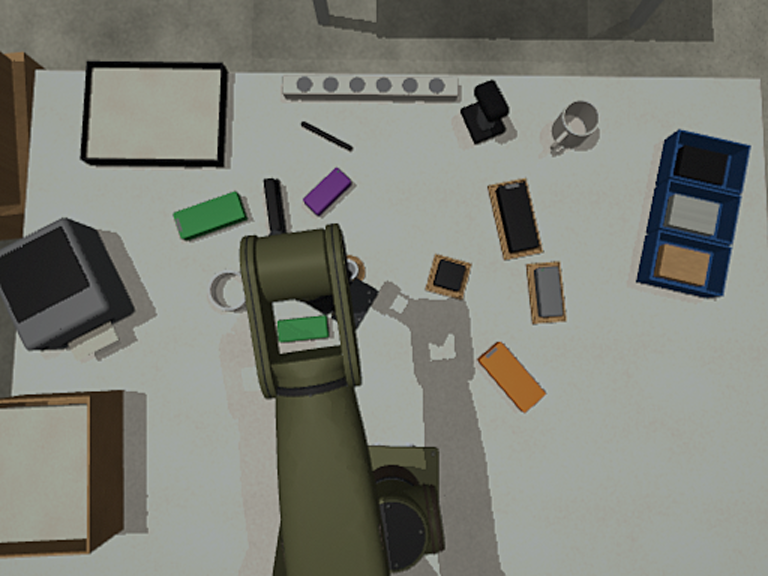

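View pics/fs.png

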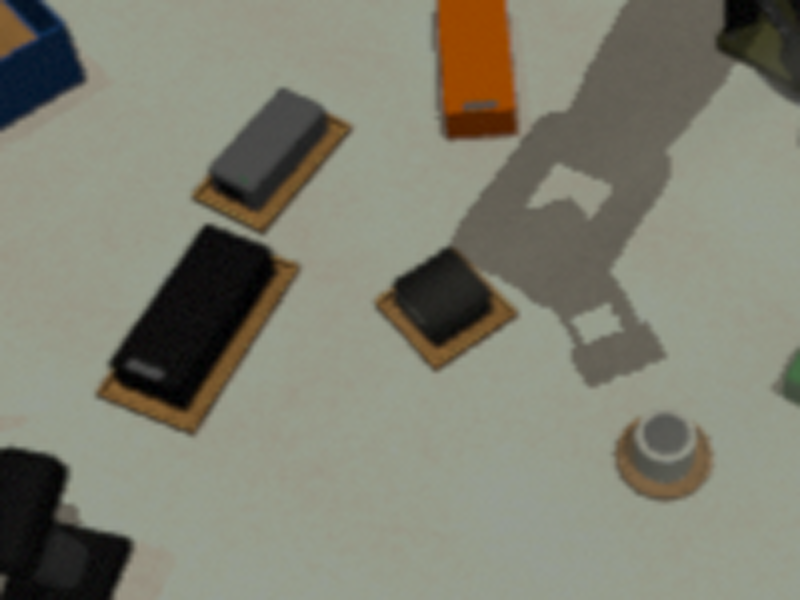

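View pics/fs2.png

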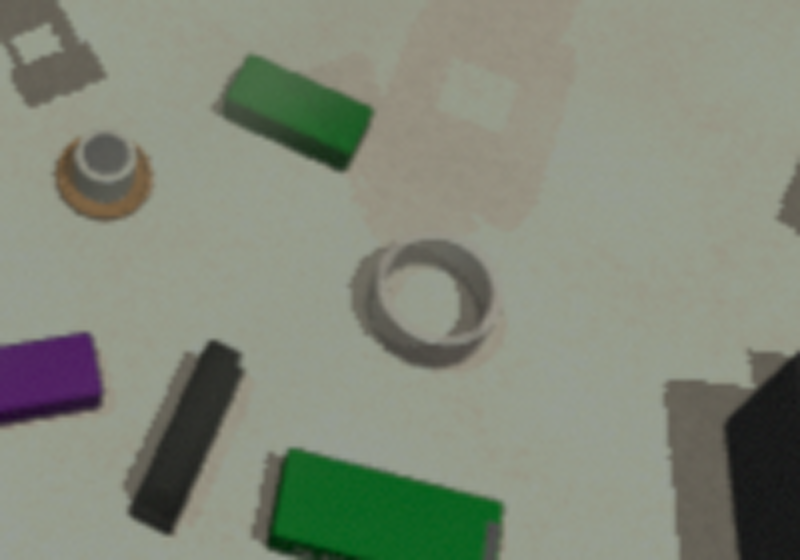

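```bash
python3 - <<'E'
from h import *
st(); print(env.close_job())
E
```

```text
t 52.97 p [0.42 0.12 0.4 ] F [-0.4  0.5  1. ] w 0.969
the job is handed in; nothing more can be done
None
```

The job is handed in at 53 s of robot time. I took the kit apart from the top down and set each piece in its own tray: the speaker, then the hub, then the adapter, then the dock.

- **Seating:** Each piece was lowered at about 3 cm/s until it touched down, with a touch force of about 4–6 N. In each case the fingertips stopped within about 0.3 mm of the height expected for the piece resting on the tray floor, so none is sitting on a rim.
- **Final pictures:** The last top, scene and wrist views show all four pieces lying flat inside their trays. The gripper had already been raised to 0.40 m, clear of everything. The arm partly hides the speaker in the top view, but the scene and wrist views show it clearly.
- **Things left alone:** I touched neither the tape roll nor the stapler, nor the green, purple and orange look-alikes, and by eye they stand where they did at the start. I did not measure their positions again.
- **Disagreements:** The top and scene cameras differed by about 4–5 mm on positions at tray height. Tray rim heights measured from two views scattered between −5 and +13 mm against the stated 9 mm. For the placements I used the wrist camera's positions and the stated heights, and the touchdown heights agreed with those.

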